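# Draw out the filings pan under the bench pin

### The arm

A 6-joint arm with a two-finger parallel gripper is mounted at the origin on the work surface. World frame = base frame: x ahead of the robot, y to its left, z up, the work surface at z = 0. Lengths are in mm, angles in rad, forces in N, time in s.
With the tool pointing down it reaches from about 350 to 875 mm from the base axis. Payload 4.2 kg.
Tool frame: the origin (TCP) lies midway between the tips of the shut fingers; the grasp point (between the pads) lies 19 mm behind it (arm.grip_point_offset is the z of the grasp point in the tool frame, in mm); z points along the fingers, x is the direction in which the jaws open and shut, and the axes are right-handed (so a half turn about z gives the same grasp; the last joint's range is limited). The gripper opens to 85 mm and grips with 20 to 120 N. Pads are 22 mm wide; open, the fingers measure 114 mm over their backs; the gripper's body (76 mm by 85 mm) begins 54 mm behind the grasp point. The pads swing forward as they close: fully open they stand 13 mm farther back than shut.
Start: joints at [0.259, 0.385, 0.008, 0, -1.194, -0.259], TCP at [624.979, 0.025, 231.312] pointing down, gripper open.
Joint ranges: [-3.14, 3.14], [-1.21, 2.06], [-1.07, 1.41], [-3.16, 2.05], [-2.99, -0.16], [-3.1, 3.1]. Speed limits (rad/s): [2.79, 2.79, 3.14, 3.14, 3.14, 3.14].

### API

Orientations are given as a unit quaternion [x, y, z, w].
In Python, from bench import arm gives the robot as it stands.
- The arm moves only by the shell command python3 -m jog 'ROWS'. ROWS is JSON, a list of rows, each an object of numbers: "hand": the finger opening in mm, from 0 to 85.4; "dx", "dy", "dz": the shift along the tool's x, y, z in mm; "rx", "ry", "rz": the turn, a rotation vector about the tool's x, y, z in rad. A call has 1 to 5 rows; each row shifts and turns the commanded pose from where the row before left it, along the tool's axes as they then stand; what a row does not reach is not made up. A row lasts 1/12 s, in which the tool goes at most 41.7 mm and 7.16 degrees, less where a joint would pass 70% of its speed; a pose out of reach is approached as far as the arm can. A call with a gripper value outside its range is refused whole. The fingers move at their own pace and stop on an object; the grip force is fixed at half the most. Time passes only in rows, so rows that do not move let the fingers close. It gives the time, the measured TCP pose, the force and the opening at its end, in the units of the state.
- arm.read_state(): the state, without advancing time (a new reading comes with each control period).
- arm.get_image(name): name is "scene" or "side" or "wrist"; returns a dict with "img" (400x640x3 uint8, red, green, blue), "depth" (400x640 float32, mm along the optical axis (not along the pixel's ray), 0 where there is no reading), "intrinsics" (3x3 intrinsics, pixels), "dist" ([k1, k2, p1, p2, k3] as OpenCV has them; the pictures are not rectified), "R" (3x3) and "t" (3): a world point X has camera coordinates R X + t; the wrist camera has in their place "T_tool_cam" (4x4, takes a point from camera to tool coordinates, whose origin is the TCP and whose axes are the tool frame's). Camera axes: x right, y down, z forward; pixel columns grow to the right and rows downward; lengths in mm; the calibration is good to about 2 mm. A picture is of the moment at which its call begins: read the wrist's pose just before it.
- arm.job_done(): hands the job in, once; it reports no verdict.
The state is a dict: "clock": time; "joints": joint angles; "joint_vel": joint speeds; "joint_efforts": joint torques, N m; "position": TCP position; "ee_rot": TCP orientation; "contact_force": force on the tool from outside, world axes, zero at the start; "wrist_torque": the same for the moment, N m; "gripper_width": finger opening in mm.
Only numpy, scipy, OpenCV 4.12 (cv2) and the standard library are available. Lean on these libraries where they do the work, as an engineer would, in place of code of your own. Each camera call takes 0.05 s, during which the arm holds its last target.

### The job

Get the jeweller's filing station ready for filing. First push the open tool drawer fully home with a fingertip, then hook a fingertip behind the front lip of the filings pan below it and draw the pan steadily out to its stop under the bench pin. Do not pinch or grip anything, leave the ring blank lying in the pan, leave everything else on the bench where it is, and finish with the hand clear.

Things in the scene. Friction and masses are not known exactly. Their poses are not given: they have to be found in the camera images.
- station: Low filing station of pale wood, 320 wide, 250 deep, 80 high, fixed on the bench, front to the robot. Origin: bottom centre of its front face, at bench level; x points to its back, y to the left seen from the robot, z up. A bench pin juts 78 mm forward from the middle of the front top edge (64 wide, 65 to 80 above the bench). A gallery rail round the back of the top reaches 96 mm.
- drawer (a joint): Shallow tool drawer with a dark wooden front, just under the top board: how far it stands out, in m. 0 = fully home, its front flush with the station's front face; it slides along the station's -x to 0.11. Starts 0.05 to 0.08 out, covering the trough of the pan. Stiff runners (about 1.5 N, plus 10 N per m/s); it stays where it is left.
- drawer_front (a point): Middle of the drawer's front face, which is 288 mm wide and reaches from 41 to 63 mm above the bench; this point is 52 mm above the bench. It moves with the drawer. Push on the front well to one side of the middle to stay clear of the bench pin above.
- pan (a joint): Long aluminium filings pan on runners under the drawer: how far it is drawn out, in m. 0 = home, 0.10 = against its outer stop; slides along the station's -x. Starts 0 to 0.012. Runner friction about 2 N, plus 12 N per m/s; it stays where it is left.
- pan_lip: Upright aluminium front lip of the pan, 284 mm wide, 3 mm thick. Origin: middle of the top edge of its inner face (turned to the station), 38 mm above the bench, 66 mm ahead of the station's front face when the pan is home; axes as the station's; moves with the pan. Pan floor: 7 mm above the bench. With the drawer home, the 66 mm trough behind the lip is open from above, but for the bench pin.
- pan_rail: Pale wooden rail, 12 mm thick and as high as the lip, on the outside of the pan's lip (the side turned to the robot). Origin: middle of its inner top edge. No finger may press on it while the pan is drawn out: the pan is hooked from inside, not pinched.
- ring: Brass ring blank lying flat and loose in the pan's trough, anywhere across its width, 24 mm outer diameter, 6 mm high; origin at the centre of its underside. Partly or wholly hidden under the drawer at the start. It rides along in the pan.
- loupe: Black eye loupe, 33 mm diameter, 22 mm high, standing loose on the station's top board. Origin: centre of its underside. Leave it.
- clamp: Wooden ring clamp with a brass band, 120 x 29 x 23 mm, lying loose on the station's top board. Origin: centre of its underside. Leave it.
- jar: Amber jar with a black cap, 60 mm diameter, 75 mm high, loose on the bench beside the station. Origin: centre of its underside. Leave it.
- doming_block: Steel doming block, a 50 mm cube with round hollows, loose on the bench beside the station. Origin: centre of its underside. Leave it.
- hammer: Hammer, 230 mm long, lying loose on the bench beside the station. Leave it.
- brush: Bench brush, 180 mm long, lying loose on the bench beside the station. Leave it.

How it is judged:
By the outcome, as a careful person would: the job done as asked, in the order asked, and still so for the second after the job is handed in, with the robot touching nothing.
It also fails if it takes over 40 s, if anything falls off the work surface, if the arm or the gripper's body presses on something with over 40 N, if the wrist force passes 120 N, or if a joint passes its speed limit or range.

## Working session

There is one attempt and no reset: what is moved stays moved. The work goes in short steps, Python scripts to look and compute and a shell command to move; the robot and the scene stay as the last step left them, time stands still between calls to the robot, and variables do not carry over. Pictures are saved under pics/ and viewed, and the job is handed in when it is done.

```bash
mkdir -p pics; ls; python3 - <<'E'
from bench import arm
import cv2,numpy as np
s=arm.read_state();print(s)
for n in("scene","side","wrist"):
    d=arm.get_image(n);cv2.imwrite(f"pics/{n}0.png",d["img"][:,:,::-1]);np.savez(f"{n}0.npz",**d)
    print(n,d["intrinsics"],d["dist"],d.get("R"),d.get("t"),d.get("T_tool_cam"))
E
```

```text
pics
{'clock': 0.0, 'joints': array([ 2.58599749e-01,  3.85523888e-01,  6.59885877e-03, -5.31975576e-04,
       -1.19400809e+00, -2.58599844e-01]), 'joint_vel': array([ 0.00097594,  0.00232188,  0.00015459,  0.0002256 , -0.00077313,
        0.00087307]), 'joint_efforts': array([-9.55001960e-04, -3.92286408e+01,  1.88399577e+01,  4.18616563e+00,
       -4.72148502e-03,  8.27910434e-07]), 'position': array([6.24394694e+02, 2.26887981e-02, 2.30225869e+02]), 'ee_rot': array([ 9.81779595e-05,  9.99999394e-01, -3.42140020e-05, -1.09609281e-03]), 'contact_force': array([-0.19434888, -0.42032348,  0.01900978]), 'wrist_torque': array([0.02877107, 0.01692333, 0.05352096]), 'gripper_width': 85.33652533579429}
scene [[382.58027314   0.         324.07360169]
 [  0.         382.58027314 198.10902698]
 [  0.           0.           1.        ]] [-0.05943676  0.          0.          0.          0.        ] [[-0.8593291   0.51103661 -0.01987662]
 [ 0.32452504  0.51483971 -0.79348823]
 [-0.39526826 -0.68831799 -0.60826092]] [ 512.05862827 -112.98647594 1342.94146357] None
side [[502.45036166   0.         318.29653669]
 [  0.         502.45036166 194.0804109 ]
 [  0.           0.           1.        ]] [0.02728648 0.         0.         0.         0.        ] [[-0.99380635 -0.11077875  0.00877571]
 [-0.06669397  0.53141958 -0.84447922]
 [ 0.08888677 -0.83983409 -0.53551642]] [ 571.69851977  117.21330718 1508.29013363] None
wrist [[340.23274939   0.         317.67432192]
 [  0.         340.23274939 202.44462769]
 [  0.           0.           1.        ]] [-0.02098532  0.          0.          0.          0.        ] None None [[ 9.99999642e-01  7.99701110e-04 -2.76939666e-04  1.35941446e-02]
 [-6.85922518e-04  9.57550512e-01  2.88264717e-01 -7.38609501e+01]
 [ 4.95709334e-04 -2.88264424e-01  9.57550717e-01 -1.42667109e+02]
 [ 0.00000000e+00  0.00000000e+00  0.00000000e+00  1.00000000e+00]]
```

View pics/scene0.png

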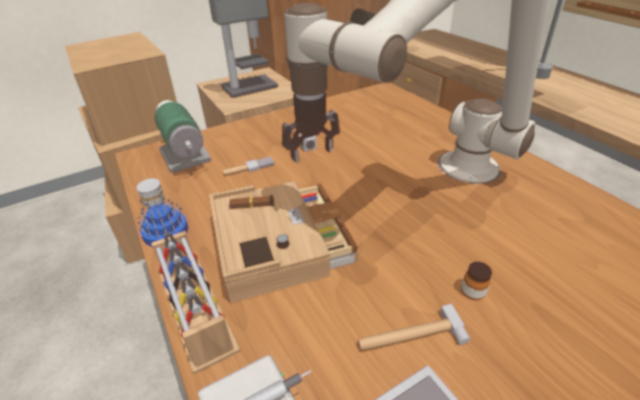

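View pics/side0.png

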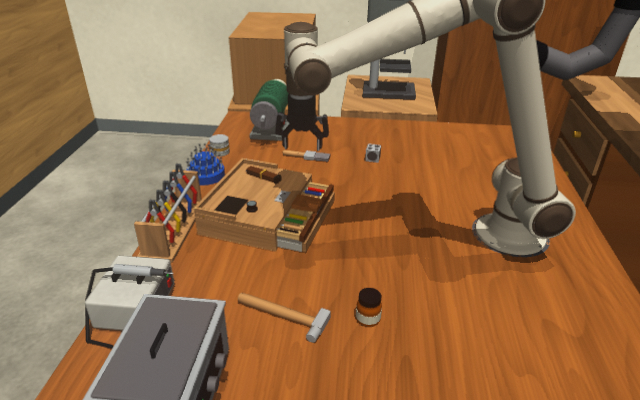

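View pics/wrist0.png

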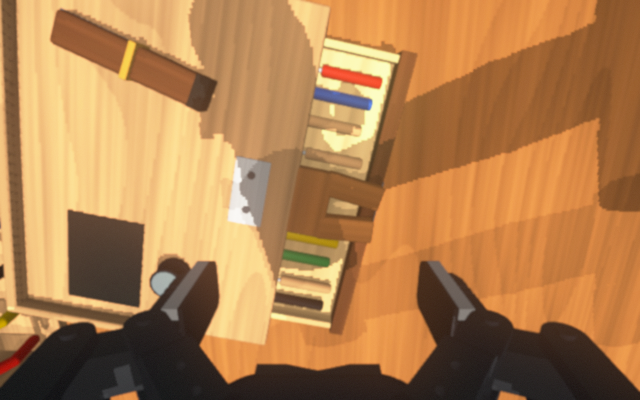

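The wrist view shows the station at left, front edge from about (330,5) to (265,345). The drawer is open, with its dark front from about (408,55) to (338,330), and the bench pin is at about (340,205). The scene and side views show the jar and hammer on +y, the block and brush on −y. Next I'll measure.

```bash
cat > h.py <<'E'
import numpy as np,cv2
from scipy.spatial.transform import Rotation as Ro
def pose(d,s=None):
    if s is not None:
        Rt=Ro.from_quat(s["ee_rot"]).as_matrix();T=np.array(d["T_tool_cam"])
        return Rt@T[:3,:3], Rt@T[:3,3]+s["position"]   # cam->world
    R=np.array(d["R"]);return R.T,-R.T@np.array(d["t"])
def cloud(d,s=None):
    R,t=pose(d,s);h,w=d["depth"].shape
    u,v=np.meshgrid(np.arange(w),np.arange(h))
    n=cv2.undistortPoints(np.stack([u,v],-1).reshape(-1,1,2).astype(float),d["intrinsics"],d["dist"]).reshape(h,w,2)
    z=d["depth"][...,None];P=np.concatenate([n*z,z],-1)@R.T+t
    P[d["depth"]==0]=np.nan;return P
def ray(d,uv,z,s=None):
    R,t=pose(d,s);n=cv2.undistortPoints(np.array(uv,float).reshape(-1,1,2),d["intrinsics"],d["dist"]).reshape(-1,2)
    r=np.c_[n,np.ones(len(n))]@R.T;return t+r*((z-t[2])/r[:,2])[:,None]
def proj(d,X,s=None):
    R,t=pose(d,s);C=(np.atleast_2d(X)-t)@R
    return cv2.projectPoints(C,np.zeros(3),np.zeros(3),d["intrinsics"],np.array(d["dist"]))[0].reshape(-1,2)
E
python3 - <<'E'
from h import *
from bench import arm
s=arm.read_state();d=dict(np.load("wrist0.npz"));P=cloud(d,s)
for uv in [(330,10),(324,40),(290,200),(265,340),(360,45),(405,55),(336,330),(352,190),(365,240),(250,195),(100,250),(550,100),(395,100),(390,120),(350,280)]:
    print(uv,P[uv[1],uv[0]].round(1))
z=P[...,2]
im=np.zeros((*z.shape,3),np.uint8)
im[:]=cv2.applyColorMap(np.uint8(np.clip(np.nan_to_num(z)*2.3,0,255)),cv2.COLORMAP_JET)
cv2.imwrite("pics/z.png",im)
E
```

```text
(330, 10) [ 6.122e+02 -1.594e+02 -1.000e-01]
(324, 40) [ 619.4 -119.8   78.7]
(290, 200) [649.1  11.7  81.5]
(265, 340) [678.8 163.7  78.2]
(360, 45) [ 581.8 -127.3    1.4]
(405, 55) [ 550.3 -110.9   62.1]
(336, 330) [604.6 162.1  64.1]
(352, 190) [593.9   2.5  81.1]
(365, 240) [580.3  50.9  80. ]
(250, 195) [684.5   6.9  82.1]
(100, 250) [830.1  61.2  80.7]
(550, 100) [377.9 -75.3   0.7]
(395, 100) [556.6 -74.2  62.3]
(390, 120) [560.1 -57.1  63.2]
(350, 280) [591.2 102.5  62.9]
```

View pics/z.png

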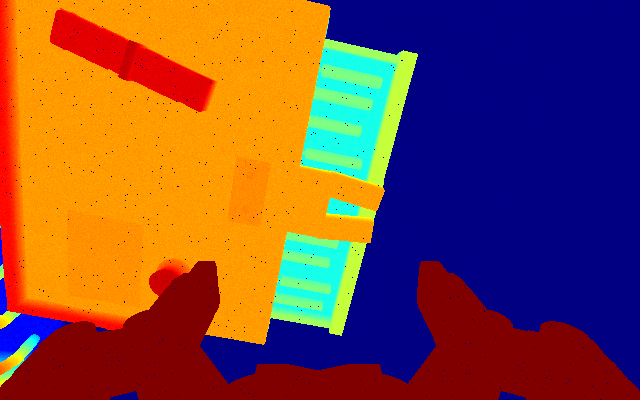

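```bash
cat > fit.py <<'E'
from h import *
def edge(P,lo,hi,rows):
    # per image row, the rightmost pixel with height in band
    o=[]
    for r in rows:
        m=(P[r,:,2]>lo)&(P[r,:,2]<hi)
        if m.any():
            c=np.where(m)[0].max();o.append(P[r,max(c-2,0)])
    return np.array(o)
def line(o):
    o=o[np.isfinite(o).all(1)]
    p=cv2.fitLine(o[:,:2].astype(np.float32),cv2.DIST_HUBER,0,.01,.01).ravel()
    t=p[:2]*np.sign(p[1]); n=np.array([t[1],-t[0]])  # n points +x
    res=(o[:,:2]-p[2:])@n
    return t,n,p[2:],np.median(abs(res))
E
python3 - <<'E'
from fit import *
from bench import arm
s=arm.read_state();d=dict(np.load("wrist0.npz"));P=cloud(d,s)
A=edge(P,73,90,list(range(20,150))+list(range(245,335)))
t,n,p,r=line(A);print("front",t,p,r,"yaw",np.arctan2(-t[0],t[1]))
B=edge(P,56,69,list(range(60,170))+list(range(250,325)))
t2,n2,p2,r2=line(B);print("drawer",t2,p2,r2,np.arctan2(-t2[0],t2[1]),"z",np.median(B[:,2]))
print("out", (p-p2)@n, )
# ends
print("drawer ends along t",(B[:,:2]@t).min(),(B[:,:2]@t).max())
top=P[(P[...,2]>76)&(P[...,2]<84)][:,:2]; q=top@t; print("top t range",np.percentile(q,[.1,99.9]))
pin=P[160:250,300:390].reshape(-1,3);pin=pin[(pin[:,2]>75)&(pin[:,2]<86)][:,:2]
f=(pin-p)@n; m=f<-10; print("pin extent n",f.min(),"t",np.percentile((pin@t)[m],[.5,99.5]))
back=P[...,:2][(P[...,2]>88)&(P[...,2]<100)]; print("n of back rail",np.nanpercentile((back-p)@n,[1,99]))
E
```

```text
front [0.20554748 0.9786472 ] [644.8354    -7.980747] 0.2115801889449572 yaw -0.20702311
drawer [0.2058522 0.9785831] [567.6532     8.627666] 0.25768974164463226 -0.20733447 z 63.11558394034574
out 78.94795
drawer ends along t 7.247568786364688 275.1737974099136
top t range [-12.82286621 388.47867206]
pin extent n -80.80708876744623 t [114.11676265 174.91318609]
n of back rail [ 78.88517521 245.83349453]
```

```bash
python3 -m jog '[{"hand":0,"rz":0.12},{"hand":0,"rz":0.12},{"hand":0,"rz":0.12},{"hand":0,"rz":0.12},{"hand":0,"rz":0.12}]'; python3 -m jog '[{"hand":0,"rz":0.12},{"hand":0,"rz":0.12},{"hand":0,"rz":0.12},{"hand":0,"rz":0.12},{"hand":0,"rz":0.12}]';python3 -m jog '[{"hand":0,"rz":0.12},{"hand":0,"rz":0.12},{"hand":0,"rz":0.12},{"hand":0,"rz":0.12},{"hand":0,"rz":0.0978}]'
cat >> h.py <<'E'
YAW=-0.2072;O=np.array([647.5,11.5,0]);n_=np.array([np.cos(YAW),np.sin(YAW),0]);t_=np.array([-n_[1],n_[0],0])
def st(X):
    X=np.asarray(X)-O;return np.stack([X@n_,X@t_,X[...,2]],-1)
def rep(s):
    R=Ro.from_quat(s["ee_rot"]).as_matrix()
    print("t %.2f st"%s["clock"],st(s["position"]).round(1),"F st",[round(float(s["contact_force"]@a),1) for a in(n_,t_,[0,0,1])],"w %.1f"%s["gripper_width"],"tool y yaw err %.4f"%(np.arctan2(R[1,1],R[0,1])-YAW),"z",R[:,2].round(4))
E
python3 - <<'E'
from h import *
from bench import arm
rep(arm.read_state())
d=arm.get_image("wrist");s=arm.read_state();np.savez("w1.npz",**d)
cv2.imwrite("pics/w1.png",d["img"][:,:,::-1])
E
```

```text
t 0.15 st [-20.1 -15.9 230.5] F st [-0.1, 0.4, 0.0] w 85.6 tool y yaw err 1.7779 z [-1.7e-03 -1.0e-04 -1.0e+00]$[0]: bad value
$[0]: bad value
$[0]: bad value
```

View pics/w1.png

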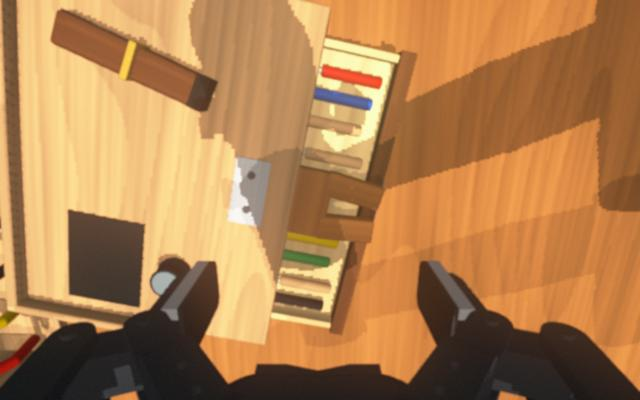

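The jog refused all three calls, so nothing moved. I'll find the accepted row form with a single small row.

```bash
python3 -m jog '[{"hand":0,"dx":0,"dy":0,"dz":0,"rx":0,"ry":0,"rz":0.12}]'; python3 -m jog '[{"hand":1.0,"rz":0.12}]'; python3 -m jog --help | head -20
```

```text
clock: 0.28
position: [624.8, -0.0, 230.9]
ee_rot: [0.061, 0.998, -0.0, -0.0]
contact_force: [0.1, -0.9, -0.2]
gripper_width: 75.6$[0]: bad value
invalid input: not JSON, or not a number
```

```bash
python3 -m jog '[{"hand":0,"dx":0,"dy":0,"dz":0,"rx":0,"ry":0,"rz":0.12},{"hand":0,"dx":0,"dy":0,"dz":0,"rx":0,"ry":0,"rz":0.12},{"hand":0,"dx":0,"dy":0,"dz":0,"rx":0,"ry":0,"rz":0.12},{"hand":0,"dx":0,"dy":0,"dz":0,"rx":0,"ry":0,"rz":0.12},{"hand":0,"dx":0,"dy":0,"dz":0,"rx":0,"ry":0,"rz":0.12}]'; python3 -m jog '[{"hand":0,"dx":0,"dy":0,"dz":0,"rx":0,"ry":0,"rz":0.12},{"hand":0,"dx":0,"dy":0,"dz":0,"rx":0,"ry":0,"rz":0.12},{"hand":0,"dx":0,"dy":0,"dz":0,"rx":0,"ry":0,"rz":0.12},{"hand":0,"dx":0,"dy":0,"dz":0,"rx":0,"ry":0,"rz":0.12},{"hand":0,"dx":0,"dy":0,"dz":0,"rx":0,"ry":0,"rz":0.12}]';python3 -m jog '[{"hand":0,"dx":0,"dy":0,"dz":0,"rx":0,"ry":0,"rz":0.12},{"hand":0,"dx":0,"dy":0,"dz":0,"rx":0,"ry":0,"rz":0.12},{"hand":0,"dx":0,"dy":0,"dz":0,"rx":0,"ry":0,"rz":0.12},{"hand":0,"dx":0,"dy":0,"dz":0,"rx":0,"ry":0,"rz":0.098}]'
python3 - <<'E'
from h import *
from bench import arm
rep(arm.read_state())
d=arm.get_image("wrist");s=arm.read_state();np.savez("w1.npz",**d)
cv2.imwrite("pics/w1.png",d["img"][:,:,::-1])
E
```

```text
clock: 0.7
position: [624.8, 0.0, 231.0]
ee_rot: [0.355, 0.935, -0.0, -0.0]
contact_force: [-0.8, -0.9, -0.1]
gripper_width: 12.0
clock: 1.12
position: [624.8, 0.0, 231.0]
ee_rot: [0.615, 0.788, -0.0, -0.0]
contact_force: [-0.1, 0.7, 0.5]
gripper_width: 0.0
clock: 1.45
position: [624.8, 0.0, 231.0]
ee_rot: [0.778, 0.628, -0.0, -0.0]
contact_force: [-0.2, 0.1, -0.7]
gripper_width: -0.1
t 1.45 st [-19.8 -15.9 231. ] F st [-0.2, 0.1, -0.7] w -0.1 tool y yaw err -0.0056 z [-6.e-04 -0.e+00 -1.e+00]
```

View pics/w1.png

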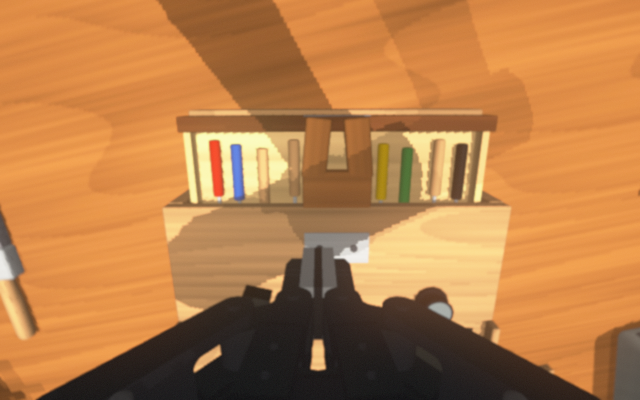

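From the turned hand the view shows the drawer front from (178,118) to (497,118), the bench pin around (337,160), the station's front edge at row 205, and the pan's rail as a pale strip at row 112, columns 190 to 480. I'll measure again from this second viewpoint.

```bash
python3 - <<'E'
from h import *
from bench import arm
s=arm.read_state();d=dict(np.load("w1.npz"));P=st(cloud(d,s))
# front edge (bottom-most transitions): per column topmost pixel with z in band
def e(lo,hi,cols,pick):
    o=[]
    for c in cols:
        r=np.where((P[:,c,2]>lo)&(P[:,c,2]<hi))[0]
        if len(r):o.append(P[pick(r),c])
    o=np.array(o);return o
cols=[c for c in range(205,475) if not 295<c<380]
for nm,lo,hi in(("station",75,86),("drawer",57,68),("pan",30,44)):
    o=e(lo,hi,cols,lambda r:r.min()+1)
    if len(o)<5: print(nm,len(o));continue
    k=np.polyfit(o[:,1],o[:,0],1);print(nm,len(o),"x %.1f"%np.median(o[:,0]),"slope %.4f"%k[0],"x at y0 %.1f"%k[1],"z %.1f"%np.median(o[:,2]))
m=(P[...,2]>57)&(P[...,2]<68)&(P[...,0]<-62);print("drawer y",np.nanpercentile(P[m][:,1],[.3,99.7]))
m=(P[...,2]>75)&(P[...,2]<86)&(P[...,0]<-10)&(P[...,0]>-100)&(abs(P[...,1])<60);print("pin",np.nanpercentile(P[m],[.3,99.7],axis=0))
m=(P[...,2]>30)&(P[...,2]<44)&(P[...,0]<-62)&(P[...,0]>-120)&(abs(P[...,1])<160);print("pan",m.sum(),np.nanpercentile(P[m],[.5,50,99.5],axis=0))
m=(P[...,2]>75)&(P[...,2]<84)&(P[...,0]>1)&(P[...,0]<60);print("sta y",np.nanpercentile(P[m][:,1],[.3,99.7]))
P0=st(cloud(dict(np.load("wrist0.npz")),dict(position=np.array([624.4,0,230.6]),ee_rot=np.array([0,1,0,0]))))
m=(P0[...,2]>97)&(P0[...,2]<110);m[250:,190:]=0;print("tall",np.nanpercentile(P0[m],[1,99],axis=0))
E
```

```text
station 186 x -0.6 slope -0.0002 x at y0 -0.6 z 78.9
 ** On entry to DLASCL parameter number  4 had an illegal value
 ** On entry to DLASCL parameter number  4 had an illegal value
 ** On entry to DLASCL parameter number  4 had an illegal value
 ** On entry to DLASCL parameter number  4 had an illegal value
 ** On entry to DLASCL parameter number  5 had an illegal value
 ** On entry to DLASCL parameter number  4 had an illegal valueTraceback (most recent call last):
  File "<stdin>", line 15, in <module>
    c, resids, rank, s = lstsq(lhs, rhs, rcond)
                         ~~~~~^^^^^^^^^^^^^^^^^
    x, resids, rank, s = _umath_linalg.lstsq(a, b, rcond,
                         ~~~~~~~~~~~~~~~~~~~^^^^^^^^^^^^^
                                             signature=signature)
                                             ^^^^^^^^^^^^^^^^^^^^
    raise LinAlgError("SVD did not converge in Linear Least Squares")
numpy.linalg.LinAlgError: SVD did not converge in Linear Least Squares
```

```bash
python3 - <<'E'
from h import *
from bench import arm
s=arm.read_state();d=dict(np.load("w1.npz"));P=st(cloud(d,s))
def e(lo,hi,cols):
    o=[]
    for c in cols:
        r=np.where((P[:,c,2]>lo)&(P[:,c,2]<hi))[0]
        if len(r):o.append(P[r.min()+1,c])
    o=np.array(o);return o[np.isfinite(o).all(1)]
cols=[c for c in range(205,475) if not 295<c<380]
for nm,lo,hi in(("drawer",57,68),("pan",30,44)):
    o=e(lo,hi,cols)
    k=np.polyfit(o[:,1],o[:,0],1);print(nm,len(o),"x %.1f"%np.median(o[:,0]),"slope %.4f"%k[0],"x at y0 %.1f"%k[1],"z %.1f"%np.median(o[:,2]))
m=(P[...,2]>57)&(P[...,2]<68)&(P[...,0]<-62);print("drawer y",np.nanpercentile(P[m][:,1],[.3,99.7]))
m=(P[...,2]>75)&(P[...,2]<86)&(P[...,0]<-10)&(P[...,0]>-100)&(abs(P[...,1])<60);print("pin",np.nanpercentile(P[m],[.3,99.7],axis=0))
m=(P[...,2]>30)&(P[...,2]<44)&(P[...,0]<-62)&(P[...,0]>-120)&(abs(P[...,1])<160);print("pan",m.sum(),np.nanpercentile(P[m],[.5,50,99.5],axis=0))
m=(P[...,2]>75)&(P[...,2]<84)&(P[...,0]>1)&(P[...,0]<60);print("sta y",np.nanpercentile(P[m][:,1],[.3,99.7]))
P0=st(cloud(dict(np.load("wrist0.npz")),dict(position=np.array([624.4,0,230.6]),ee_rot=np.array([0,1,0,0]))))
m=(P0[...,2]>97)&(P0[...,2]<110);m[250:,190:]=0;print("tall",np.nanpercentile(P0[m],[1,99],axis=0))
E
```

```text
drawer 184 x -79.3 slope 0.0001 x at y0 -79.3 z 62.9
pan 186 x -84.0 slope -0.0016 x at y0 -84.0 z 37.2
drawer y [-142.08150241  143.61928305]
pin [[-79.21032074 -30.23521671  76.51689822]
 [-10.40982128  31.47760487  81.99457156]]
pan 1965 [[ -85.38322145 -138.22357314   32.02700833]
 [ -82.3752741    -1.15627114   37.50484716]
 [ -62.16365146  139.81337877   43.97727074]]
sta y [-157.37826465  159.08332358]
tall [[  81.03466196 -109.69990795   97.045768  ]
 [ 246.01583434  157.32219192  104.38172295]]
```

```bash
python3 -m jog '[{"hand":0,"dx":-18,"dy":-28,"dz":10,"rx":0,"ry":0,"rz":0},{"hand":0,"dx":-19,"dy":-28,"dz":20,"rx":0,"ry":0,"rz":0},{"hand":0,"dx":-19,"dy":-28,"dz":20,"rx":0,"ry":0,"rz":0},{"hand":0,"dx":-18,"dy":-28,"dz":20,"rx":0,"ry":0,"rz":0},{"hand":0,"dx":0,"dy":0,"dz":30,"rx":0,"ry":0,"rz":-0.005}]'; python3 -m jog '[{"hand":0,"dx":0,"dy":0,"dz":30,"rx":0,"ry":0,"rz":0},{"hand":0,"dx":0,"dy":0,"dz":30,"rx":0,"ry":0,"rz":0},{"hand":0,"dx":0,"dy":0,"dz":19,"rx":0,"ry":0,"rz":0},{"hand":0,"dx":0,"dy":0,"dz":0,"rx":0,"ry":0,"rz":0}]'
python3 - <<'E'
from h import *
from bench import arm
rep(arm.read_state())
E
```

```text
clock: 1.92
position: [495.3, -50.9, 132.1]
ee_rot: [0.775, 0.632, 0.0, -0.0]
contact_force: [0.0, 0.6, -0.9]
gripper_width: 0.1
clock: 2.25
position: [496.9, -49.9, 48.6]
ee_rot: [0.775, 0.632, -0.004, -0.002]
contact_force: [0.3, -0.5, 0.3]
gripper_width: -0.3
t 2.25 st [-134.7  -91.1   48.6] F st [0.4, -0.4, 0.3] w -0.3 tool y yaw err 0.0058 z [-0.0089 -0.0013 -1.    ]
```

```bash
python3 -m jog '[{"hand":0,"dx":0,"dy":8,"dz":0,"rx":0,"ry":0,"rz":0.005},{"hand":0,"dx":0,"dy":8,"dz":0,"rx":0,"ry":0,"rz":0},{"hand":0,"dx":0,"dy":8,"dz":0,"rx":0,"ry":0,"rz":0},{"hand":0,"dx":0,"dy":5,"dz":0,"rx":0,"ry":0,"rz":0},{"hand":0,"dx":0,"dy":5,"dz":0,"rx":0,"ry":0,"rz":0}]'
python3 - <<'E'
from h import *
from bench import arm
rep(arm.read_state())
E
python3 -m jog '[{"hand":0,"dx":0,"dy":5,"dz":0,"rx":0,"ry":0,"rz":0},{"hand":0,"dx":0,"dy":5,"dz":0,"rx":0,"ry":0,"rz":0},{"hand":0,"dx":0,"dy":5,"dz":0,"rx":0,"ry":0,"rz":0},{"hand":0,"dx":0,"dy":5,"dz":0,"rx":0,"ry":0,"rz":0},{"hand":0,"dx":0,"dy":5,"dz":0,"rx":0,"ry":0,"rz":0}]'
python3 - <<'E'
from h import *
from bench import arm
rep(arm.read_state())
E
```

```text
clock: 2.67
position: [535.1, -56.4, 53.4]
ee_rot: [0.776, 0.63, 0.001, 0.001]
contact_force: [0.4, -0.8, -0.5]
gripper_width: -0.2
t 2.67 st [-96.  -89.6  53.4] F st [0.5, -0.7, -0.5] w -0.2 tool y yaw err -0.0001 z [ 2.6e-03  5.0e-04 -1.0e+00]
clock: 3.08
position: [557.8, -61.6, 52.3]
ee_rot: [0.776, 0.63, -0.0, -0.0]
contact_force: [-2.8, 0.4, 1.8]
gripper_width: 0.1
t 3.08 st [-72.7 -90.   52.3] F st [-2.8, -0.1, 1.8] w 0.1 tool y yaw err 0.0001 z [-1.e-03 -2.e-04 -1.e+00]
```

```bash
python3 -m jog '[{"hand":0,"dx":0,"dy":5,"dz":0,"rx":0,"ry":0,"rz":0},{"hand":0,"dx":0,"dy":5,"dz":0,"rx":0,"ry":0,"rz":0},{"hand":0,"dx":0,"dy":5,"dz":0,"rx":0,"ry":0,"rz":0},{"hand":0,"dx":0,"dy":5,"dz":0,"rx":0,"ry":0,"rz":0},{"hand":0,"dx":0,"dy":5,"dz":0,"rx":0,"ry":0,"rz":0}]'
python3 -m jog '[{"hand":0,"dx":0,"dy":5,"dz":0,"rx":0,"ry":0,"rz":0},{"hand":0,"dx":0,"dy":5,"dz":0,"rx":0,"ry":0,"rz":0},{"hand":0,"dx":0,"dy":5,"dz":0,"rx":0,"ry":0,"rz":0},{"hand":0,"dx":0,"dy":5,"dz":0,"rx":0,"ry":0,"rz":0},{"hand":0,"dx":0,"dy":5,"dz":0,"rx":0,"ry":0,"rz":0}]'
python3 - <<'E'
from h import *
from bench import arm
rep(arm.read_state())
E
```

```text
clock: 3.5
position: [582.7, -66.7, 52.3]
ee_rot: [0.776, 0.63, -0.0, -0.0]
contact_force: [-1.4, 0.6, 2.5]
gripper_width: 0.1
clock: 3.92
position: [607.3, -71.9, 52.3]
ee_rot: [0.776, 0.63, -0.0, -0.0]
contact_force: [-1.6, -0.3, 1.0]
gripper_width: 0.3
t 3.92 st [-22.2 -89.8  52.3] F st [-1.5, -0.6, 1.0] w 0.3 tool y yaw err 0.0000 z [-1.e-04 -1.e-04 -1.e+00]
```

Now the last 11 mm, in small steps with force checks.

```bash
python3 -m jog '[{"hand":0,"dx":0,"dy":3,"dz":0,"rx":0,"ry":0,"rz":0},{"hand":0,"dx":0,"dy":3,"dz":0,"rx":0,"ry":0,"rz":0},{"hand":0,"dx":0,"dy":2,"dz":0,"rx":0,"ry":0,"rz":0},{"hand":0,"dx":0,"dy":1,"dz":0,"rx":0,"ry":0,"rz":0}]'
python3 -m jog '[{"hand":0,"dx":0,"dy":1,"dz":0,"rx":0,"ry":0,"rz":0},{"hand":0,"dx":0,"dy":1,"dz":0,"rx":0,"ry":0,"rz":0}]'
python3 - <<'E'
from h import *
from bench import arm
rep(arm.read_state())
E
```

```text
clock: 4.25
position: [616.0, -73.6, 52.2]
ee_rot: [0.776, 0.63, 0.0, 0.0]
contact_force: [-0.6, -0.7, 1.2]
gripper_width: -0.2
clock: 4.42
position: [617.4, -74.0, 52.2]
ee_rot: [0.776, 0.63, -0.0, -0.0]
contact_force: [-4.6, 1.8, 2.9]
gripper_width: 0.2
t 4.42 st [-11.9 -89.8  52.2] F st [-4.8, 0.8, 2.9] w 0.2 tool y yaw err -0.0001 z [-6.e-04  1.e-04 -1.e+00]
```

```bash
python3 -m jog '[{"hand":0,"dx":0,"dy":0.5,"dz":0,"rx":0,"ry":0,"rz":0},{"hand":0,"dx":0,"dy":0.5,"dz":0,"rx":0,"ry":0,"rz":0}]'
python3 -m jog '[{"hand":0,"dx":0,"dy":1,"dz":0,"rx":0,"ry":0,"rz":0},{"hand":0,"dx":0,"dy":0,"dz":0,"rx":0,"ry":0,"rz":0}]'
python3 - <<'E'
from h import *
from bench import arm
rep(arm.read_state())
E
```

```text
clock: 4.58
position: [617.3, -74.0, 52.2]
ee_rot: [0.777, 0.63, -0.001, -0.001]
contact_force: [-5.8, 2.0, 5.0]
gripper_width: 0.1
clock: 4.75
position: [617.3, -74.0, 52.2]
ee_rot: [0.777, 0.63, -0.002, -0.002]
contact_force: [-7.4, 2.8, 5.7]
gripper_width: -0.3
t 4.75 st [-12.  -89.8  52.2] F st [-7.8, 1.2, 5.7] w -0.3 tool y yaw err -0.0003 z [-4.9e-03  4.0e-04 -1.0e+00]
```

The force rose from −1 to −8 N while the tip stood still at x=−12 (half a finger thickness ahead of the face), so the drawer is against its stop. I'll back off, rise and look for the ring.

```bash
python3 -m jog '[{"hand":0,"dx":0,"dy":-15,"dz":0,"rx":0,"ry":0,"rz":0},{"hand":0,"dx":0,"dy":-25,"dz":-15,"rx":0,"ry":0,"rz":0},{"hand":0,"dx":0,"dy":-5,"dz":-38,"rx":0,"ry":0,"rz":0},{"hand":0,"dx":0,"dy":0,"dz":-40,"rx":0,"ry":0,"rz":0},{"hand":0,"dx":15,"dy":0,"dz":-38,"rx":0,"ry":0,"rz":0}]'
python3 -m jog '[{"hand":0,"dx":35,"dy":0,"dz":-20,"rx":0,"ry":0,"rz":0},{"hand":0,"dx":40,"dy":0,"dz":0,"rx":0,"ry":0,"rz":0},{"hand":0,"dx":0,"dy":0,"dz":0,"rx":0,"ry":0,"rz":0},{"hand":0,"dx":0,"dy":0,"dz":0,"rx":0,"ry":0,"rz":0}]'
python3 - <<'E'
from h import *
from bench import arm
s=arm.read_state();rep(s)
d=arm.get_image("wrist");np.savez("w2.npz",**d,**{k:s[k] for k in("position","ee_rot")})
cv2.imwrite("pics/w2.png",d["img"][:,:,::-1])
E
```

```text
clock: 5.17
position: [578.4, -51.6, 185.3]
ee_rot: [0.777, 0.63, 0.0, 0.001]
contact_force: [1.8, -0.8, 0.3]
gripper_width: -0.2
clock: 5.5
position: [595.2, 25.1, 204.0]
ee_rot: [0.775, 0.631, 0.002, 0.001]
contact_force: [0.2, -0.4, -1.0]
gripper_width: 0.2
t 5.50 st [-54.    2.5 204. ] F st [0.2, -0.4, -1.0] w 0.2 tool y yaw err 0.0032 z [ 0.0033  0.001  -1.    ]
```

View pics/w2.png

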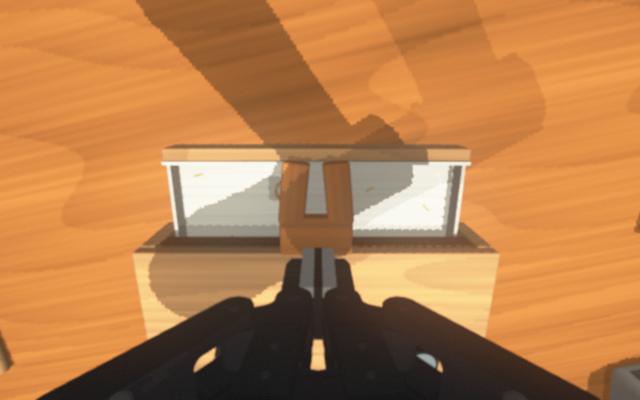

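The drawer is in, and the trough is open, with its floor at rows 165 to 235. The ring peeks out at (275,187) just left of the pin, so I'll hook on the right half (+y), where the trough is empty. I'll measure the lip there.

```bash
python3 - <<'E'
from h import *
f=np.load("w2.npz");d=dict(f);s=d;P=st(cloud(d,s))
c=430
for r in range(140,256,3): print(r,P[r,c].round(1),d["img"][r,c])
m=(P[...,2]>33)&(P[...,2]<43)&(P[...,0]<-50)&(P[...,0]>-110)&(abs(P[...,1])<130);
Q=P[m];print("rail+lip top x",np.nanpercentile(Q[:,0],[1,50,99]),"y slope",np.polyfit(Q[:,1],Q[:,0],1),np.median(Q[:,2]))
m=(P[...,2]>33)&(P[...,2]<43)&(P[...,0]<-50)&(P[...,0]>-110);print(np.nanpercentile(P[m][:,1],[.3,99.7]))
print("ring px",P[187,275],P[187,272],P[187,278])
# drawer front: any points with z 45-63 ahead of the face?
m=(P[...,2]>46)&(P[...,2]<66)&(P[...,0]<-6)&(P[...,0]>-95)&(abs(P[...,1])>40)&(abs(P[...,1])<150);print("drawer still out px",m.sum())
m=(P[...,2]>45)&(P[...,2]<62)&(abs(P[...,0])<8)&(abs(P[...,1])>40)&(abs(P[...,1])<135);print("drawer face x",np.nanmedian(P[m][:,0]),m.sum())
E
```

```text
140 [-88.6 115.8   0.5] [205 131  73]
143 [-85.6 116.3   0. ] [195 126  74]
146 [-85.5 109.1  22.6] [131  99  68]
149 [-84.7 104.5  37.4] [196 148  99]
152 [-82.  104.8  37.2] [224 170 115]
155 [-79.3 104.9  37.8] [221 168 114]
158 [-76.5 105.2  37.6] [211 158 108]
161 [-73.6 105.7  36.9] [186 169 148]
164 [-71.1 105.6  38.1] [242 239 228]
167 [-62.4 116.2   7.6] [242 238 227]
170 [-59.4 116.3   8.2] [243 239 228]
173 [-56.  117.1   6.6] [242 240 228]
176 [-53.2 116.9   8.2] [243 239 227]
179 [-50.  117.3   7.9] [241 239 226]
182 [-46.7 117.8   7.4] [242 239 227]
185 [-43.6 118.    7.7] [241 238 226]
188 [-40.2 118.7   6.6] [242 239 228]
191 [-37.3 118.6   7.7] [251 250 242]
194 [-33.8 119.3   6.8] [249 247 239]
197 [-31.  119.    8.4] [250 249 241]
200 [-27.4 119.7   7.3] [251 250 243]
203 [-24.1 120.2   7.1] [250 249 241]
206 [-20.7 120.6   6.8] [251 249 242]
209 [-18.  120.3   8.5] [249 247 237]
212 [-14.4 120.9   7.8] [251 249 241]
215 [-10.4 121.9   5.8] [249 248 239]
218 [ -7.3 122.    6.6] [251 249 242]
221 [ -3.8 122.4   6.4] [251 249 241]
224 [ -0.7 122.5   7.2] [249 247 238]
227 [  2.8 122.9   7. ] [239 235 222]
230 [  5.6 122.7   8.4] [169 159 144]
233 [  9.  123.    8.6] [164 156 139]
236 [ 13.  123.8   7.5] [144 128 111]
239 [ -1.2 109.2  48.9] [113  86  65]
242 [ -1.1 107.   55.7] [112  84  63]
245 [ -1.1 104.9  62.5] [135  94  67]
248 [ -1.1 102.8  69. ] [139 107  77]
251 [ -0.7 101.1  74.4] [153 115  82]
254 [-0.1 99.6 79.3] [240 191 128]
rail+lip top x [-85.30000132 -78.28630671 -70.34336708] y slope [-3.53442642e-03 -7.81538026e+01] 37.500992784428036
[-139.86880568  140.59530983]
ring px [-42.04616397 -40.70627516  12.05380434] [-41.01703893 -44.28876402   8.0825028 ] [-40.95350393 -38.16990087   7.75717502]
drawer still out px 0
drawer face x -0.8378087719447747 1488
```

```bash
python3 -m jog '[{"hand":0,"dx":30,"dy":4,"dz":0,"rx":0,"ry":0,"rz":0},{"hand":0,"dx":30,"dy":4,"dz":15,"rx":0,"ry":0,"rz":0},{"hand":0,"dx":27,"dy":4,"dz":25,"rx":0,"ry":0,"rz":0},{"hand":0,"dx":0,"dy":0,"dz":35,"rx":0,"ry":0,"rz":0},{"hand":0,"dx":0,"dy":0,"dz":30,"rx":0,"ry":0,"rz":0}]'
python3 -m jog '[{"hand":0,"dx":0,"dy":0,"dz":20,"rx":0,"ry":0,"rz":0},{"hand":0,"dx":0,"dy":0,"dz":10,"rx":0,"ry":0,"rz":0},{"hand":0,"dx":0,"dy":0,"dz":0,"rx":0,"ry":0,"rz":0},{"hand":0,"dx":0,"dy":0,"dz":0,"rx":0,"ry":0,"rz":0}]'
python3 - <<'E'
from h import *
from bench import arm
s=arm.read_state();rep(s)
d=arm.get_image("wrist");np.savez("w3.npz",**d,**{k:s[k] for k in("position","ee_rot")})
cv2.imwrite("pics/w3.png",d["img"][:,:,::-1])
E
```

```text
clock: 5.97
position: [624.0, 106.0, 96.4]
ee_rot: [0.776, 0.63, 0.0, 0.0]
contact_force: [-0.7, -0.2, -1.0]
gripper_width: 0.0
clock: 6.3
position: [624.3, 104.9, 68.6]
ee_rot: [0.777, 0.63, 0.0, 0.0]
contact_force: [0.7, -0.6, 1.0]
gripper_width: 0.1
t 6.30 st [-41.9  86.6  68.6] F st [0.8, -0.5, 1.0] w 0.1 tool y yaw err -0.0005 z [ 6.e-04 -4.e-04 -1.e+00]
```

View pics/w3.png

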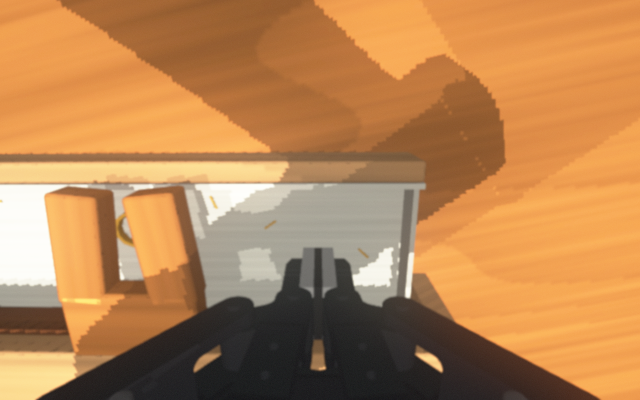

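The fingertip at (318,255) stands over the empty right trough. The pin is at left (45–205) and the ring shows through its slot at (125,228). Before descending I'll check from the depth image how wide the hand is at the pin's and top board's heights.

```bash
python3 - <<'E'
from h import *
d=dict(np.load("w3.npz"));s=d
z=d["depth"];P=cloud(d,s)
R=Ro.from_quat(s["ee_rot"]).as_matrix();T=(P-s["position"])@R
m=(z>0)&(d["img"].max(2)<150)&(np.arange(400)[:,None]>230)&(d["depth"]<190)
for a in range(0,110,10):
    k=m&(T[...,2]<-a)&(T[...,2]>-a-10)
    if k.sum()>5: print("behind TCP",a,k.sum(),"x",np.percentile(T[k][:,0],[1,99]).round(1),"y",np.percentile(T[k][:,1],[1,99]).round(1))
E
```

```text
behind TCP 0 3352 x [-157.9   47.4] y [-18.8  41.9]
behind TCP 10 1364 x [-103.6   12.7] y [-11.8  47.8]
behind TCP 20 831 x [-13.7  12.8] y [-11.4  -6.1]
behind TCP 30 1090 x [-12.9  11.9] y [-11.8  10.5]
behind TCP 40 2538 x [-30.6  30.2] y [-13.8   8.2]
behind TCP 50 7538 x [-37.8  36.9] y [-13.4   8.5]
behind TCP 60 6376 x [-46.1  44.9] y [-17.3   8.3]
behind TCP 70 11324 x [-53.5  52.5] y [-17.7   1.9]
behind TCP 80 9082 x [-58.3  57.6] y [-17.9  -8.1]
behind TCP 90 264 x [-18.5  17.6] y [-19.5 -17.1]
```

```bash
python3 -m jog '[{"hand":0,"dx":5,"dy":0,"dz":10,"rx":0,"ry":0,"rz":0},{"hand":0,"dx":0,"dy":0,"dz":13,"rx":0,"ry":0,"rz":0},{"hand":0,"dx":0,"dy":0,"dz":12,"rx":0,"ry":0,"rz":0},{"hand":0,"dx":0,"dy":0,"dz":8,"rx":0,"ry":0,"rz":0},{"hand":0,"dx":0,"dy":0,"dz":5,"rx":0,"ry":0,"rz":0}]'
python3 -m jog '[{"hand":0,"dx":0,"dy":0,"dz":0,"rx":0,"ry":0,"rz":0},{"hand":0,"dx":0,"dy":-4,"dz":0,"rx":0,"ry":0,"rz":0},{"hand":0,"dx":0,"dy":-4,"dz":0,"rx":0,"ry":0,"rz":0}]'
python3 - <<'E'
from h import *
from bench import arm
s=arm.read_state();rep(s)
E
```

```text
clock: 6.77
position: [624.3, 110.4, 19.2]
ee_rot: [0.776, 0.63, -0.001, -0.0]
contact_force: [-0.0, 0.2, -0.7]
gripper_width: 0.3
clock: 7.02
position: [617.1, 112.3, 20.8]
ee_rot: [0.776, 0.63, 0.0, 0.0]
contact_force: [-0.0, 1.0, -0.2]
gripper_width: -0.2
t 7.02 st [-50.5  92.4  20.8] F st [-0.2, 0.9, -0.2] w -0.2 tool y yaw err -0.0001 z [ 1.e-03  3.e-04 -1.e+00]
```

```bash
python3 -m jog '[{"hand":0,"dx":0,"dy":-2,"dz":0,"rx":0,"ry":0,"rz":0},{"hand":0,"dx":0,"dy":-2,"dz":0,"rx":0,"ry":0,"rz":0},{"hand":0,"dx":0,"dy":-2,"dz":0,"rx":0,"ry":0,"rz":0},{"hand":0,"dx":0,"dy":-2,"dz":0,"rx":0,"ry":0,"rz":0},{"hand":0,"dx":0,"dy":-2,"dz":0,"rx":0,"ry":0,"rz":0}]'
python3 -m jog '[{"hand":0,"dx":0,"dy":-2.5,"dz":0,"rx":0,"ry":0,"rz":0},{"hand":0,"dx":0,"dy":-3,"dz":0,"rx":0,"ry":0,"rz":0},{"hand":0,"dx":0,"dy":-3,"dz":0,"rx":0,"ry":0,"rz":0},{"hand":0,"dx":0,"dy":-3,"dz":0,"rx":0,"ry":0,"rz":0},{"hand":0,"dx":0,"dy":-3,"dz":0,"rx":0,"ry":0,"rz":0}]'
python3 - <<'E'
from h import *
from bench import arm
s=arm.read_state();rep(s)
E
```

```text
clock: 7.43
position: [607.5, 114.3, 20.7]
ee_rot: [0.776, 0.63, 0.001, 0.0]
contact_force: [2.5, -2.4, -1.8]
gripper_width: 0.3
clock: 7.85
position: [593.0, 117.3, 20.7]
ee_rot: [0.776, 0.63, 0.0, 0.0]
contact_force: [2.0, -1.5, 0.6]
gripper_width: -0.3
t 7.85 st [-75.1  92.3  20.7] F st [2.3, -1.0, 0.6] w -0.3 tool y yaw err 0.0002 z [ 9.e-04  2.e-04 -1.e+00]
```

The pan follows at a steady 2.3 N. I'll go on at the same pace.

```bash
python3 -m jog '[{"hand":0,"dx":0,"dy":-3.5,"dz":0,"rx":0,"ry":0,"rz":0},{"hand":0,"dx":0,"dy":-3.5,"dz":0,"rx":0,"ry":0,"rz":0},{"hand":0,"dx":0,"dy":-3.5,"dz":0,"rx":0,"ry":0,"rz":0},{"hand":0,"dx":0,"dy":-3.5,"dz":0,"rx":0,"ry":0,"rz":0},{"hand":0,"dx":0,"dy":-3.5,"dz":0,"rx":0,"ry":0,"rz":0}]'
python3 -m jog '[{"hand":0,"dx":0,"dy":-3.5,"dz":0,"rx":0,"ry":0,"rz":0},{"hand":0,"dx":0,"dy":-3.5,"dz":0,"rx":0,"ry":0,"rz":0},{"hand":0,"dx":0,"dy":-3.5,"dz":0,"rx":0,"ry":0,"rz":0},{"hand":0,"dx":0,"dy":-3.5,"dz":0,"rx":0,"ry":0,"rz":0},{"hand":0,"dx":0,"dy":-3.5,"dz":0,"rx":0,"ry":0,"rz":0}]'
python3 -m jog '[{"hand":0,"dx":0,"dy":-3.5,"dz":0,"rx":0,"ry":0,"rz":0},{"hand":0,"dx":0,"dy":-3.5,"dz":0,"rx":0,"ry":0,"rz":0},{"hand":0,"dx":0,"dy":-3.5,"dz":0,"rx":0,"ry":0,"rz":0},{"hand":0,"dx":0,"dy":-3.5,"dz":0,"rx":0,"ry":0,"rz":0},{"hand":0,"dx":0,"dy":-3.5,"dz":0,"rx":0,"ry":0,"rz":0}]'
python3 - <<'E'
from h import *
from bench import arm
s=arm.read_state();rep(s)
E
```

```text
clock: 8.27
position: [575.6, 121.0, 20.5]
ee_rot: [0.776, 0.63, 0.0, 0.0]
contact_force: [3.1, -0.9, 0.9]
gripper_width: -0.0
clock: 8.68
position: [558.4, 124.6, 20.4]
ee_rot: [0.776, 0.63, 0.0, 0.0]
contact_force: [3.0, -1.7, 1.5]
gripper_width: -0.3
clock: 9.1
position: [541.3, 128.1, 20.3]
ee_rot: [0.776, 0.63, 0.0, 0.0]
contact_force: [2.9, -0.9, 2.1]
gripper_width: 0.1
t 9.10 st [-128.    92.3   20.3] F st [3.0, -0.2, 2.1] w 0.1 tool y yaw err 0.0001 z [ 2.e-04  1.e-04 -1.e+00]
```

```bash
python3 -m jog '[{"hand":0,"dx":0,"dy":-3.5,"dz":0,"rx":0,"ry":0,"rz":0},{"hand":0,"dx":0,"dy":-3.5,"dz":0,"rx":0,"ry":0,"rz":0},{"hand":0,"dx":0,"dy":-3,"dz":0,"rx":0,"ry":0,"rz":0},{"hand":0,"dx":0,"dy":-3,"dz":0,"rx":0,"ry":0,"rz":0},{"hand":0,"dx":0,"dy":-3,"dz":0,"rx":0,"ry":0,"rz":0}]'
python3 -m jog '[{"hand":0,"dx":0,"dy":-2.5,"dz":0,"rx":0,"ry":0,"rz":0},{"hand":0,"dx":0,"dy":-2.5,"dz":0,"rx":0,"ry":0,"rz":0},{"hand":0,"dx":0,"dy":-2,"dz":0,"rx":0,"ry":0,"rz":0}]'
python3 - <<'E'
from h import *
from bench import arm
s=arm.read_state();rep(s)
E
```

```text
clock: 9.52
position: [525.6, 131.4, 20.3]
ee_rot: [0.776, 0.63, 0.0, -0.0]
contact_force: [3.1, 0.3, 1.9]
gripper_width: -0.1
clock: 9.77
position: [518.7, 132.8, 20.3]
ee_rot: [0.776, 0.63, -0.0, -0.0]
contact_force: [2.7, -1.1, 1.1]
gripper_width: 0.4
t 9.77 st [-151.    92.2   20.3] F st [2.8, -0.5, 1.1] w 0.4 tool y yaw err -0.0001 z [-1.e-04  0.e+00 -1.e+00]
```

```bash
python3 -m jog '[{"hand":0,"dx":0,"dy":-1.5,"dz":0,"rx":0,"ry":0,"rz":0},{"hand":0,"dx":0,"dy":-1.5,"dz":0,"rx":0,"ry":0,"rz":0},{"hand":0,"dx":0,"dy":-1,"dz":0,"rx":0,"ry":0,"rz":0}]'
python3 -m jog '[{"hand":0,"dx":0,"dy":-1,"dz":0,"rx":0,"ry":0,"rz":0},{"hand":0,"dx":0,"dy":-1,"dz":0,"rx":0,"ry":0,"rz":0}]'
python3 - <<'E'
from h import *
from bench import arm
s=arm.read_state();rep(s)
E
```

```text
clock: 10.02
position: [514.9, 133.5, 20.3]
ee_rot: [0.776, 0.63, -0.0, -0.0]
contact_force: [1.8, 0.4, 2.3]
gripper_width: -0.2
clock: 10.18
position: [513.5, 133.9, 20.3]
ee_rot: [0.776, 0.63, 0.0, 0.0]
contact_force: [6.3, -2.9, -1.2]
gripper_width: 0.1
t 10.18 st [-156.4   92.2   20.3] F st [6.8, -1.5, -1.2] w 0.1 tool y yaw err 0.0003 z [ 8.e-04  0.e+00 -1.e+00]
```

```bash
python3 -m jog '[{"hand":0,"dx":0,"dy":-1,"dz":0,"rx":0,"ry":0,"rz":0},{"hand":0,"dx":0,"dy":0,"dz":0,"rx":0,"ry":0,"rz":0}]'
python3 - <<'E'
from h import *
from bench import arm
s=arm.read_state();rep(s)
E
python3 -m jog '[{"hand":0,"dx":0,"dy":-1,"dz":0,"rx":0,"ry":0,"rz":0},{"hand":0,"dx":0,"dy":0,"dz":0,"rx":0,"ry":0,"rz":0}]'
python3 - <<'E'
from h import *
from bench import arm
s=arm.read_state();rep(s)
E
```

```text
clock: 10.35
position: [513.5, 133.9, 20.3]
ee_rot: [0.776, 0.63, 0.001, 0.001]
contact_force: [7.2, -3.2, -2.4]
gripper_width: -0.1
t 10.35 st [-156.3   92.2   20.3] F st [7.7, -1.6, -2.4] w -0.1 tool y yaw err 0.0005 z [ 2.5e-03  2.0e-04 -1.0e+00]
clock: 10.52
position: [513.5, 134.0, 20.3]
ee_rot: [0.776, 0.631, 0.002, 0.001]
contact_force: [9.8, -5.3, -4.0]
gripper_width: 0.1
t 10.52 st [-156.3   92.3   20.3] F st [10.7, -3.2, -4.0] w 0.1 tool y yaw err 0.0009 z [ 4.1e-03  3.0e-04 -1.0e+00]
```

The pan is hard against its stop: the tip stands at −156.3 while the force climbs to 10.7 N. I'll come off the lip inward, then lift straight up.

```bash
python3 -m jog '[{"hand":0,"dx":0,"dy":8,"dz":0,"rx":0,"ry":0,"rz":0},{"hand":0,"dx":0,"dy":10,"dz":0,"rx":0,"ry":0,"rz":0},{"hand":0,"dx":0,"dy":0,"dz":-5,"rx":0,"ry":0,"rz":0},{"hand":0,"dx":0,"dy":0,"dz":-15,"rx":0,"ry":0,"rz":0},{"hand":0,"dx":0,"dy":0,"dz":-30,"rx":0,"ry":0,"rz":0}]'
python3 -m jog '[{"hand":0,"dx":0,"dy":0,"dz":-40,"rx":0,"ry":0,"rz":0},{"hand":0,"dx":0,"dy":0,"dz":-40,"rx":0,"ry":0,"rz":0},{"hand":0,"dx":-20,"dy":0,"dz":-35,"rx":0,"ry":0,"rz":0},{"hand":0,"dx":-35,"dy":0,"dz":-20,"rx":0,"ry":0,"rz":0},{"hand":0,"dx":-30,"dy":0,"dz":0,"rx":0,"ry":0,"rz":0}]'
python3 -m jog '[{"hand":0,"dx":0,"dy":0,"dz":0,"rx":0,"ry":0,"rz":0},{"hand":0,"dx":0,"dy":0,"dz":0,"rx":0,"ry":0,"rz":0},{"hand":0,"dx":0,"dy":0,"dz":0,"rx":0,"ry":0,"rz":0}]'
python3 - <<'E'
from h import *
from bench import arm
s=arm.read_state();rep(s)
d=arm.get_image("wrist");np.savez("w4.npz",**d,**{k:s[k] for k in("position","ee_rot")})
cv2.imwrite("pics/w4.png",d["img"][:,:,::-1])
d2=arm.get_image("side");cv2.imwrite("pics/side4.png",d2["img"][:,:,::-1])
d3=arm.get_image("scene");cv2.imwrite("pics/scene4.png",d3["img"][:,:,::-1])
P=st(cloud(d,s))
m=(P[...,2]>33)&(P[...,2]<43)&(P[...,0]<-150)&(P[...,0]>-200)&(abs(P[...,1])<125)
print("rail+lip top x",np.nanpercentile(P[m][:,0],[1,50,99]),m.sum())
m=(P[...,2]>45)&(P[...,2]<62)&(abs(P[...,0])<10)&(abs(P[...,1])>40)&(abs(P[...,1])<135);print("drawer face x",np.nanmedian(P[m][:,0]),m.sum())
m=(P[...,2]>66)&(P[...,2]<75)&(abs(P[...,0])<10)&(abs(P[...,1])>40)&(abs(P[...,1])<135);print("board face x",np.nanmedian(P[m][:,0]),m.sum())
E
```

```text
clock: 10.93
position: [525.7, 129.1, 67.5]
ee_rot: [0.777, 0.63, -0.005, -0.001]
contact_force: [0.3, -0.0, -0.1]
gripper_width: -0.1
clock: 11.35
position: [513.0, 47.5, 210.9]
ee_rot: [0.776, 0.631, 0.004, 0.002]
contact_force: [-0.4, -0.2, 0.3]
gripper_width: -0.0
clock: 11.6
position: [510.8, 47.5, 205.1]
ee_rot: [0.777, 0.63, -0.0, -0.0]
contact_force: [0.4, 0.4, 0.1]
gripper_width: 0.1
t 11.60 st [-141.1    7.1  205.1] F st [0.3, 0.5, 0.1] w 0.1 tool y yaw err -0.0005 z [-0.001  0.    -1.   ]
rail+lip top x [-181.82289763 -174.64036841 -167.30792274] 4672
drawer face x -0.9315500255729586 47
board face x nan 0
  return np.nanmean(a, axis, out=out, keepdims=keepdims)
```

View pics/w4.png

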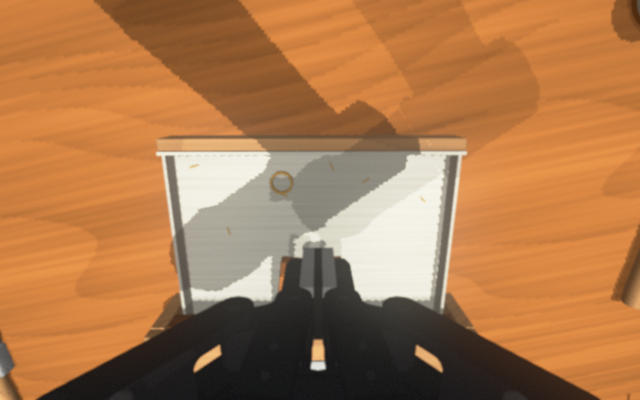

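View pics/side4.png

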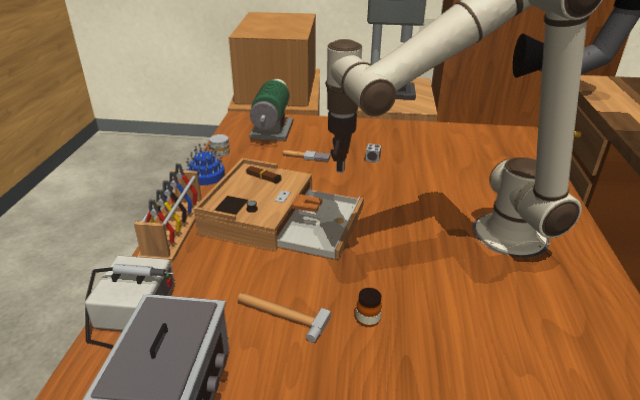

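View pics/scene4.png

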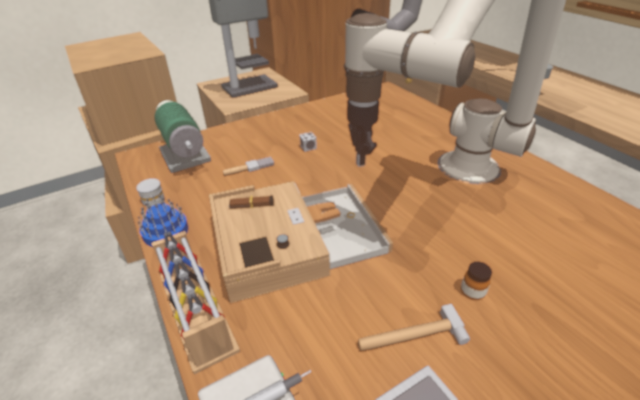

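The pan's rail and lip lie at x −182 to −167, which is full travel. The ring is flat in the trough at (282,182), the drawer face is flush, and everything else is where it was. I'll draw the hand further clear and hand in.

```bash
python3 -m jog '[{"hand":0,"dx":0,"dy":-20,"dz":-25,"rx":0,"ry":0,"rz":0},{"hand":0,"dx":0,"dy":-20,"dz":-25,"rx":0,"ry":0,"rz":0},{"hand":0,"dx":0,"dy":-15,"dz":-10,"rx":0,"ry":0,"rz":0},{"hand":0,"dx":0,"dy":0,"dz":0,"rx":0,"ry":0,"rz":0},{"hand":0,"dx":0,"dy":0,"dz":0,"rx":0,"ry":0,"rz":0}]'
python3 - <<'E'
from h import *
from bench import arm
s=arm.read_state();rep(s)
d=arm.get_image("wrist");P=st(cloud(d,s));cv2.imwrite("pics/w5.png",d["img"][:,:,::-1])
m=(P[...,2]>33)&(P[...,2]<43)&(P[...,0]<-150)&(P[...,0]>-200)&(abs(P[...,1])<125)
print("rail+lip top x",np.nanpercentile(P[m][:,0],[1,50,99]))
d2=arm.get_image("side");b=cv2.imread("pics/side0.png")[:,:,::-1]
df=cv2.absdiff(np.ascontiguousarray(b),d2["img"]).max(2);
for n,(x0,y0,x1,y1) in dict(jar=(350,285,390,330),hammer=(235,290,335,345),loupe=(243,197,262,215),clamp=(243,165,284,185),block=(362,142,384,164),brush=(280,147,332,163)).items(): print(n,"changed px",int((df[y0:y1,x0:x1]>40).sum()))
print(arm.job_done())
E
```

```text
clock: 12.17
position: [457.4, 59.6, 265.5]
ee_rot: [0.776, 0.631, 0.001, -0.0]
contact_force: [0.3, -0.3, -1.0]
gripper_width: -0.3
t 12.17 st [-195.9    8.   265.5] F st [0.4, -0.3, -1.0] w -0.3 tool y yaw err 0.0018 z [ 9.e-04  8.e-04 -1.e+00]
rail+lip top x [-182.08734578 -174.89300052 -167.05433047]
jar changed px 0
hammer changed px 0
loupe changed px 0
clamp changed px 64
block changed px 54
brush changed px 23
the job is handed in; nothing more can be done
None
```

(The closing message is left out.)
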